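# Slide the cantilever board out to its line and hold it

## Task

To set up a bending experiment, first lower the lid of the cell case until it is fully closed, because it stands in the board's way; then slide the wooden board straight out along the trestle, over the case, without lifting it, until the dark line across the board is flush with the trestle's outer edge. The board will overbalance there, so finish while still holding it level with the gripper: do not let go. Leave the dropper bottle, the torch and the tweezers where they are.

Things in the scene. Friction and masses are not known exactly. Their poses are not given: they have to be found in the camera images.
- trestle: low wooden trestle fixed to the bench, 240 (its x) x 70 (its y) x 85 mm high, flat top without rails. Origin at the centre of its underside; its +x axis points outward, the way the board is to be slid (to the robot's right, give or take 0.25 rad), z up.
- trestle_edge (a point): middle of the trestle's outer top edge, 120 mm along the trestle's +x from its origin, 85 mm above the bench; axes as the trestle's.
- board: loose wooden board, 300 (its x) x 50 x 12 mm, 0.19 to 0.33 kg, lying flat along the trestle (within 0.03 rad), its outer end 5 to 45 mm past the edge. A square grip block stands on its inner end. Origin at the centre of the board's underside; +x points to the outer end, z up. With the line at the edge its centre of mass is about 30 mm beyond the edge: unheld, it tips.
- board_line (a point): middle of the 4 mm wide dark line scribed across the board, on its upper face: board x = -40 mm, z = 12 mm (190 mm from the outer end).
- board_grip (a point): centre of the top of the square wooden grip block (26 x 26 mm, 42 mm high): board x = -110 mm, z = 54 mm. The line lies 70 mm outward of the block's centre; the block's sides are flat and parallel to the board's x and y.
- cell_case: grey plastic case fixed to the bench past the trestle's outer edge, 110 (its x) x 140 (its y) x 50 mm high without lid, two dry cells inside. Origin at the centre of its underside; +x points away from the robot (give or take 0.35 rad) to the hinge side. Its nearest wall is about 60 mm past the trestle's edge; the board is to pass over it.
- case_lid (a joint): angle of the case's lid, rad: 0 closed, growing as it opens upward; starts at 0.6 to 1.1. The hinge is stiff (0.1 N m): the lid stays where it is left and takes 1 to 2 N at its free edge to push down. A flat plate 120 (hinge to free edge) x 140 x 8 mm without a knob; closed, its top is 59 mm above the bench, 26 mm below the board.
- case_lid_hinge (a point): middle of the lid's hinge axis, on the case's far top rim (case x = +55 mm), 50.5 mm above the bench; it turns with the lid. The axis runs along the case's y. The lid's underside passes through the axis; its outer face lies 8 mm above the underside.
- case_lid_lip (a point): middle of the lid's free edge, on its outer (upper) face: 120 mm from the hinge axis along the lid; it overhangs the case's front by 10 mm when closed.
- dye_bottle: small brown dropper bottle with a black top, 27 mm across, 88 mm tall, standing loose on the far side of the trestle; origin at the centre of its underside. Bystander.
- torch: small black pocket torch, 88 mm long, 34 mm high, lying loose on the far side of the trestle; origin at the centre of its underside. Bystander.
- tweezers: steel tweezers, 110 x 13 x 7 mm, lying loose on the robot's side of the trestle; origin at the centre of the underside. Bystander.
Mind the look-alikes: they are no part of the job. There is more than one size of the cell_case; the job needs the larger.

How it is judged:
By the outcome, as a careful person would: the job done as asked, in the order asked, and still so for the second after the job is handed in, while the arm keeps its last pose, push and grip.
It also fails if it takes over 56 s, if anything falls off the work surface, if the arm or the gripper's body presses on something with over 40 N, if the wrist force passes 120 N, or if a joint passes its speed limit or range.

## Robot

A 6-joint arm with a two-finger parallel gripper is mounted at the origin on the work surface; the furniture and walls round the work are solid. World frame = base frame: x ahead of the robot, y to its left, z up, the work surface at z = 0. Lengths are in m, angles in rad, forces in N, time in s.
With the tool pointing down it reaches from about 0.4 to 0.825 m from the base axis. Payload 7 kg.
Tool frame: the origin (TCP) lies midway between the tips of the shut fingers; the grasp point (between the pads) lies 19 mm behind it; z points along the fingers, y is the direction in which the jaws open and shut (so a half turn about z gives the same grasp; the last joint's range is limited). The gripper opens to 88 mm and grips with 3 to 60 N. Pads are 19 mm wide; open, the fingers measure 130 mm over their backs; the gripper's body (78 mm by 193 mm) begins 47 mm behind the grasp point.
Start: joints at [1.554, 0.359, 0.012, 0, -1.224, -0.288], TCP at [0.203, 0.644, 0.227] pointing down, gripper open.
Joint ranges: [-3.07, 3.07], [-1.43, 2.12], [-1.02, 1.25], [-3.03, 1.67], [-3.05, -0], [-3.03, 3.03]. Speed limits (rad/s): [2.39, 2.39, 3.01, 3.14, 3.14, 3.14].

## Interface

Orientations are given as [roll, pitch, yaw] about the fixed x, y, z axes, in that order (R = Rz(yaw) Ry(pitch) Rx(roll)).
In Python, from station import get_state, grab_frame, camera_info, job_done gives the robot as it stands. The module is installed in compiled form; this text tells all that it offers.
- The arm moves only by the shell command python3 -m inch 'ROWS' [FORCE]. ROWS is JSON, a list that holds one entry, the list of rows, each a list of 7 numbers: the shift along the tool's x, y, z normalised to -1 to 1, where 1 is 50 cm, then the turn, a rotation vector about the tool's x, y, z normalised to -1 to 1, where 1 is 180 degrees, then the closure, from 0 (fully open) to 1 (shut). A call has 1 to 20 rows; each row shifts and turns the commanded pose from where the row before left it, along the tool's axes as they then stand; what a row does not reach is not made up. A row lasts 1/10 s, in which the tool goes at most 50 mm and 8.59 degrees, less where a joint would pass 70% of its speed; a pose out of reach is approached as far as the arm can. A call with a number of a shift or a turn outside -1 to 1 is refused whole. A call with a gripper value outside its range is refused whole. The fingers move at their own pace and stop on an object; FORCE is the grip in N (left out, the last holds). Time passes only in rows, so rows that do not move let the fingers close. It gives the time, the measured TCP pose, the force and the opening at its end, in the units of the state.
- get_state(): the state, without advancing time (a new reading comes with each control period).
- grab_frame(name): name is "scene" or "top" or "wrist"; returns the picture (384x512x3 uint8, blue, green, red); there is no depth.
- camera_info(name): a dict with "vertical_fov" (degrees; the focal length in pixels is half the picture's height over the tangent of half this angle, whatever the lens; pixels are square), "cx", "cy" (the principal point, pixels), "k1" (the pictures are not rectified: a ray, as slopes to the right and down, at radius r is drawn at 1 + k1 r^2 times it, then the intrinsics apply), "R" (3x3) and "t" (3): a world point X has camera coordinates R X + t. Camera axes: x right, y down, z forward; pixel columns grow to the right and rows downward; lengths in m; the calibration is good to about 2 mm. A picture is of the moment at which its call begins: read the wrist's pose just before it. camera_info takes no time and is no camera call; for the wrist camera it gives the pose at the moment of the call.
- job_done(): hands the job in, once; it reports no verdict.
The state is a dict: "t": time; "q": joint angles; "qd": joint speeds; "joint_efforts": joint torques, N m; "eef_pos": TCP position; "ee_rot": TCP orientation; "force": force on the tool from outside, world axes, zero at the start; "moment": the same for the moment, N m; "width": finger opening in m.
Only numpy, scipy, OpenCV 4.12 (cv2) and the standard library are available. Lean on these libraries where they do the work, as an engineer would, in place of code of your own. Each camera call takes 0.05 s, during which the arm holds its last target.

## Working session

There is one attempt and no reset: what is moved stays moved. The work goes in short steps, Python scripts to look and compute and a shell command to move; the robot and the scene stay as the last step left them, time stands still between calls to the robot, and variables do not carry over. Pictures are saved under pics/ and viewed, and the job is handed in when it is done.

```bash
mkdir -p pics; python3 - <<'E'
from station import *
import cv2
for n in ["scene","top","wrist"]:
    i=camera_info(n); print(n,i)
    cv2.imwrite(f"pics/{n}0.png",grab_frame(n))
s=get_state(); print(s)
E
```

```text
scene {'vertical_fov': 56.78202613365738, 'cx': 252.36431751205546, 'cy': 189.25570189092383, 'k1': -0.007512650147406998, 'R': array([[-0.90341838, -0.42852673, -0.0141447 ],
       [-0.20924442,  0.4694427 , -0.85781136],
       [ 0.37423522, -0.77200285, -0.51376999]]), 't': array([0.48252992, 0.21561665, 0.66728412])}
top {'vertical_fov': 54.268720367498744, 'cx': 256.6835550364844, 'cy': 197.1354906704016, 'k1': -0.10424212498299788, 'R': array([[ 1.28871836e-01, -9.91660845e-01,  9.04744273e-04],
       [-9.69474844e-01, -1.26180446e-01, -2.10230879e-01],
       [ 2.08591892e-01,  2.62157125e-02, -9.77651348e-01]]), 't': array([-0.0931596 ,  0.54039056,  0.86888812])}
wrist {'vertical_fov': 71.47829410550753, 'cx': 259.38812909311946, 'cy': 190.8637289860545, 'k1': -0.05753682459411078, 'R': array([[-0.30053428, -0.95376975,  0.00155043],
       [-0.90894619,  0.28690205,  0.30249634],
       [-0.28895668,  0.08950126, -0.95314929]]), 't': array([ 0.67327673, -0.03812023,  0.39202312])}
{'t': 0.15, 'q': array([ 1.55408075e+00,  3.59238783e-01,  1.12779201e-02, -2.67673199e-04,
       -1.22408892e+00, -2.88121637e-01]), 'qd': array([ 0.00069624, -0.00266973,  0.0021542 ,  0.00030167,  0.00087353,
        0.00093025]), 'joint_efforts': array([-9.60930956e-04, -5.83274102e+01,  2.93288487e+01,  7.00126648e+00,
        8.80331470e-03, -1.08301563e-04]), 'eef_pos': array([0.20248959, 0.64352994, 0.22582867]), 'ee_rot': array([ 3.14031935e+00, -1.14915377e-04, -3.04928256e-01]), 'force': array([-0.0641439 , -0.41134744,  0.26931346]), 'moment': array([ 0.01001789, -0.01349102, -0.03669324]), 'width': 0.08754273489899982}
```

View pics/scene0.png

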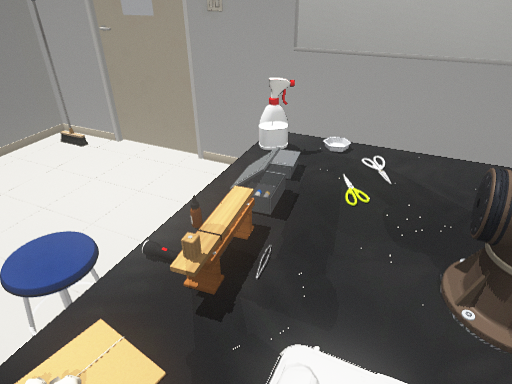

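View pics/top0.png

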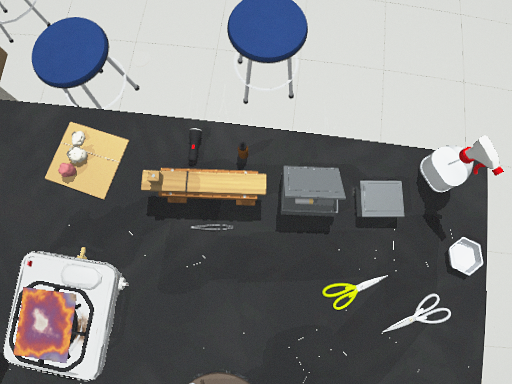

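View pics/wrist0.png

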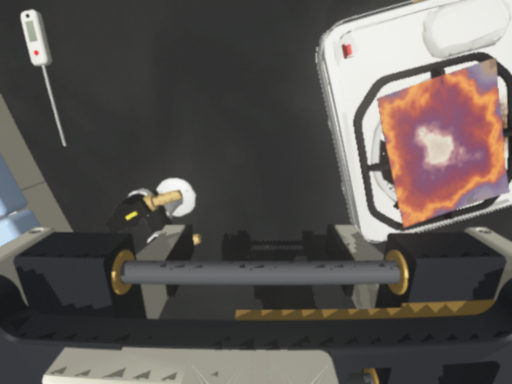

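```bash
cat > h.py <<'E'
import numpy as np, cv2
from station import *
def K(i):
    f=192/np.tan(np.radians(i["vertical_fov"]/2)); return f
def pix(i,X):
    c=i["R"]@np.asarray(X,float)+i["t"]; a=c[:2]/c[2]; a=a*(1+i["k1"]*(a@a)); return a*K(i)+[i["cx"],i["cy"]]
def ray(i,p):
    d=(np.asarray(p,float)-[i["cx"],i["cy"]])/K(i); a=d.copy()
    for _ in range(20): a=d/(1+i["k1"]*(a@a))
    o=-i["R"].T@i["t"]; return o,i["R"].T@np.r_[a,1]
def onz(i,p,z):
    o,d=ray(i,p); return o+d*(z-o[2])/d[2]
E
python3 - <<'E'
import cv2
t=cv2.imread("pics/top0.png"); s=cv2.imread("pics/scene0.png")
cv2.imwrite("pics/t1.png",cv2.resize(t[120:240,130:280],None,fx=5,fy=5,interpolation=2))
cv2.imwrite("pics/t2.png",cv2.resize(t[140:240,255:415],None,fx=5,fy=5,interpolation=2))
cv2.imwrite("pics/s1.png",cv2.resize(s[130:300,140:310],None,fx=3.5,fy=3.5,interpolation=2))
E
```

```text
(no output)
```

View pics/t1.png

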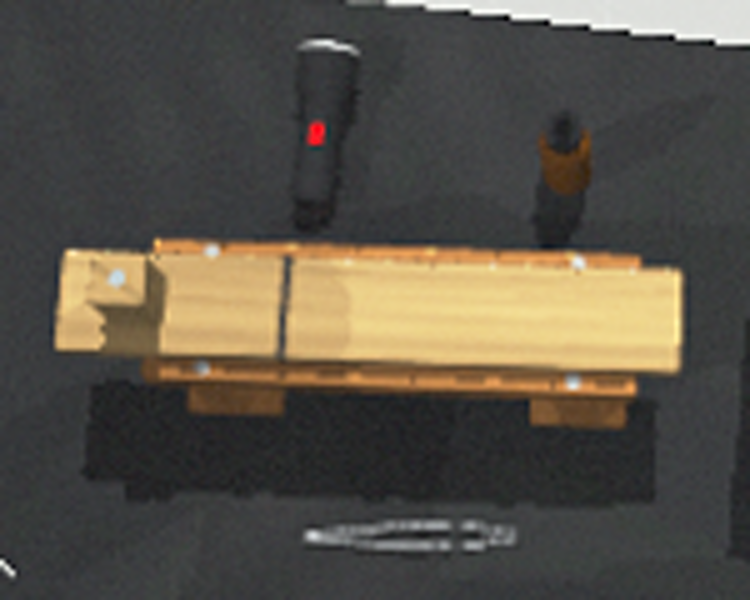

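View pics/t2.png

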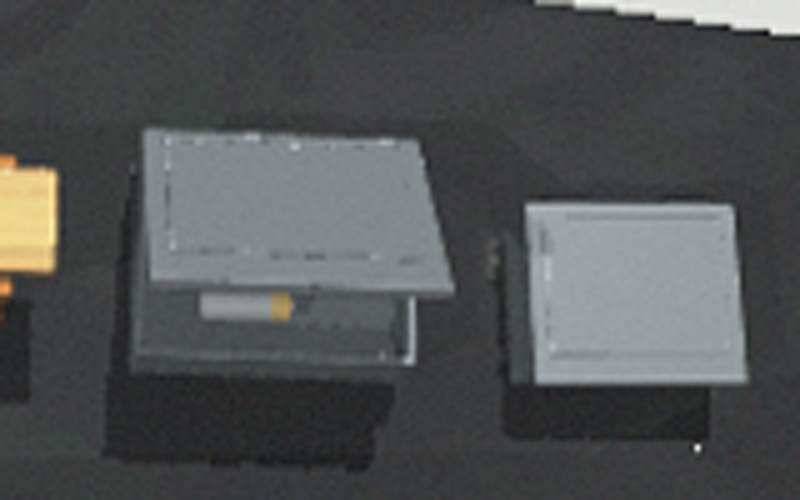

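View pics/s1.png

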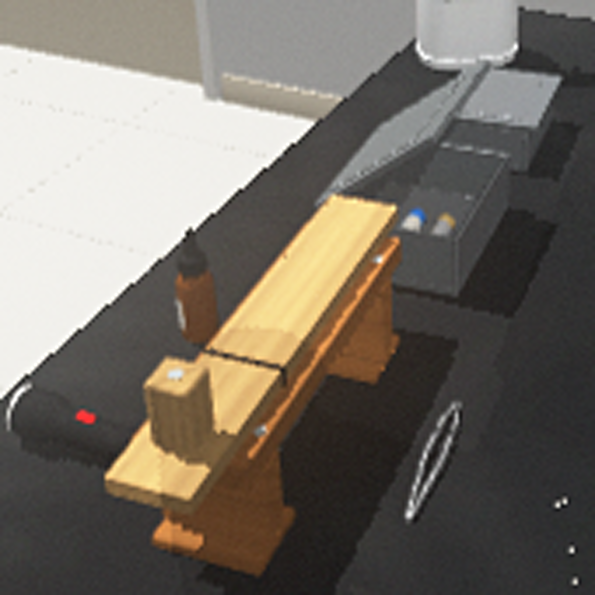

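```bash
cat > fit.py <<'E'
from h import *
from scipy.optimize import least_squares
T=camera_info("top");S=camera_info("scene")
def t1(u,v): return (np.array([u,v])+.5)/5-.5+[130,120]
def t2(u,v): return (np.array([u,v])+.5)/5-.5+[255,140]
def s1(u,v): return (np.array([u,v])+.5)/3.5-.5+[140,130]
def rz(a): c,s=np.cos(a),np.sin(a); return np.array([[c,-s,0],[s,c,0],[0,0,1]])
def place(p,L,z0): return rz(p[2])@np.array(L)+[p[0],p[1],z0]
def fit(obs,x0,z0):
    f=lambda p: np.concatenate([pix(c,place(p,L,z0))-q for c,q,L in obs])
    r=least_squares(f,x0,loss='soft_l1'); return r.x,r.fun.reshape(-1,2)
B=[(T,t1(683,270),(.15,.025,.012)),(T,t1(681,371),(.15,-.025,.006)),(T,t1(65,249),(-.15,.025,.012)),(T,t1(56,348),(-.15,-.025,.006)),
(T,t1(288,255),(-.04,.025,.012)),(T,t1(282,358),(-.04,-.025,.012)),
(S,s1(332,196),(.15,.025,.012)),(S,s1(397,208),(.15,-.025,.012)),(S,s1(106,482),(-.15,.025,.012)),(S,s1(190,496),(-.15,-.025,.012)),(S,s1(202,350),(-.04,.025,.012)),(S,s1(284,368),(-.04,-.025,.012))]
R=[(T,t1(155,240),(-.12,.035,.085)),(T,t1(641,257),(.12,.035,.085)),(T,t1(145,372),(-.12,-.035,.08)),(T,t1(635,388),(.12,-.035,.08)),(S,s1(400,240),(.12,-.035,.085))]
pb,rb=fit(B,[.55,.0,-1.57],.085); pr,rr=fit(R,[.55,.0,-1.57],0)
print("board",pb,"\n",rb.round(1));print("trestle",pr,"\n",rr.round(1))
# case+lid
def lid(p,L):
    a=p[3]; # lid local: l along lid, y, h normal
    l,y,h=L
    return place(p,(.055-l*np.cos(a)+h*np.sin(a),y,.0505+l*np.sin(a)+h*np.cos(a)),0)
# corners; case +x away from robot; case y left => robot-left (+y)
C=[(T,t2(145,128),(0,.07,.008)),(T,t2(417,140),(0,-.07,.008)),(T,t2(153,282),(.12,.07,.008)),(T,t2(455,294),(.12,-.07,.008)),
(S,s1(437,138),(.12,.07,.008)),(S,s1(490,62),(.12,-.07,.008)),(S,s1(318,205),(0,.07,.004))]
D=[(T,t2(132,362),(-.055,.07,.05)),(T,t2(414,364),(-.055,-.07,.05)),(S,s1(465,237),(-.055,.07,.05)),(S,s1(510,155),(-.055,-.07,.05)),(S,s1(458,295),(-.055,.07,0))]
def g(p): return np.concatenate([pix(c,lid(p,L))-q for c,q,L in C]+[pix(c,place(p,L,0))-q for c,q,L in D])
r=least_squares(g,[.6,-.25,0,.8],loss='soft_l1');pc=r.x
print("case",pc,"\n",r.fun.reshape(-1,2).round(1)); print("lip",lid(pc,(.12,0,.008)),"hinge",lid(pc,(0,0,0)))
e=place(pr,(.12,0,.085),0);ln=place(pb,(-.04,0,.012),.085);gr=place(pb,(-.11,0,.054),.085)
print("edge",e,"line",ln,"grip",gr,"dist",(rz(pr[2]).T@(e-ln)))
E
python3 fit.py
```

```text
board [ 0.56138522  0.10886562 -1.47808788] 
 [[-0.3 -0.2]
 [-0.6  0.4]
 [-0.3 -0.2]
 [ 0.2  0.6]
 [-0.1  0.1]
 [-0.5 -0.4]
 [-0.3 -0.9]
 [ 0.2 -1. ]
 [-0.7 -2.1]
 [ 0.4  0.5]
 [ 0.7 -0.2]
 [-0.2 -0.3]]
trestle [ 0.56378468  0.09876675 -1.48055595] 
 [[-0.3 -1.1]
 [ 0.1 -1. ]
 [-0.5  0.7]
 [ 0.2  1.3]
 [ 0.1 -1.2]]
case [ 0.58427242 -0.15344068  0.096237    0.64911448] 
 [[-0.6  0.5]
 [ 0.2 -0. ]
 [-0.7  0.6]
 [-0.1  0.2]
 [-0.5 -0.1]
 [ 0.2 -0.7]
 [-0.1  1.1]
 [ 1.  -1. ]
 [ 0.8  0.4]
 [-1.4  0.3]
 [ 0.2 -1. ]
 [ 0.3 -0.1]]
lip [ 0.54867941 -0.15687665  0.1294107 ] hinge [ 0.63901793 -0.14815581  0.0505    ]
edge [ 0.57459883 -0.02074498  0.085     ] line [0.5576822  0.14869385 0.097     ] grip [0.5512019  0.21839325 0.139     ] dist [ 0.17027389  0.00157833 -0.012     ]
```

The fits have residuals of about 1 px. The board slide comes out at about 170 mm and the lid angle at about 0.65 rad. First I'll yaw so the jaws lie along the board, lift slightly and shut the fingers.

```bash
python3 -m inch '[[[0,0,-0.02,0,0,-0.0317,1],[0,0,-0.03,0,0,-0.0317,1],[0,0,-0.03,0,0,-0.0317,1],[0,0,-0.02,0,0,-0.0316,1]]]' 20
python3 -m inch '[[[0.028,0.083,0,0,0,0,1],[0.028,0.083,0,0,0,0,1],[0.028,0.083,0,0,0,0,1],[0.028,0.083,0,0,0,0,1],[0.028,0.083,0,0,0,0,1],[0.028,0.083,0,0,0,0,1],[0.028,0.083,0,0,0,0,1],[0.028,0.083,0,0,0,0,1],[0.028,0.083,0,0,0,0,1],[0.028,0.083,0,0,0,0,1],[0.028,0.083,0,0,0,0,1],[0.028,0.083,0,0,0,0,1],[0.028,0.083,0,0,0,0,1],[0.028,0.083,0,0,0,0,1],[0.028,0.083,0,0,0,0,1],[0.028,0.083,0,0,0,0,1],[0.028,0.083,0,0,0,0,1],[0.028,0.083,0,0,0,0,1],[0.028,0.083,0,0,0,0,1]]]'
python3 -m inch '[[[0.028,0.08,0,0,0,0,1],[0,0,0,0,0,0,1],[0,0,0,0,0,0,1]]]'
python3 -c "
from station import *;import cv2
cv2.imwrite('pics/s2.png',cv2.resize(grab_frame('scene')[80:280,130:380],None,fx=3,fy=3,interpolation=2)); s=get_state();print(s['t'],s['eef_pos'],s['ee_rot'],s['q'],s['force'],s['width'])"
```

```text
t: 0.55
eef_pos: [0.2026, 0.644, 0.2774]
ee_rot: [-3.141, -0.0, 0.097]
force: [0.4, 0.6, 1.3]
width: 0.0614
t: 2.45
eef_pos: [0.5411, -0.1183, 0.2765]
ee_rot: [-3.141, 0.0, 0.093]
force: [0.8, 1.0, -0.3]
width: 0.0008
t: 2.75
eef_pos: [0.5583, -0.156, 0.2756]
ee_rot: [-3.141, 0.002, 0.091]
force: [0.7, 0.6, -0.9]
width: 0.0005
2.8 [ 0.55811921 -0.15512381  0.27599332] [-3.14129817e+00  1.09069134e-03  9.22144503e-02] [ 6.61906701e-02  1.74149131e-01 -1.26329908e-01 -2.78384615e-04
 -1.27141528e+00  1.59690220e+00] [-0.67337969 -0.18711202  0.12799385] 0.000652743384291399
```

View pics/s2.png

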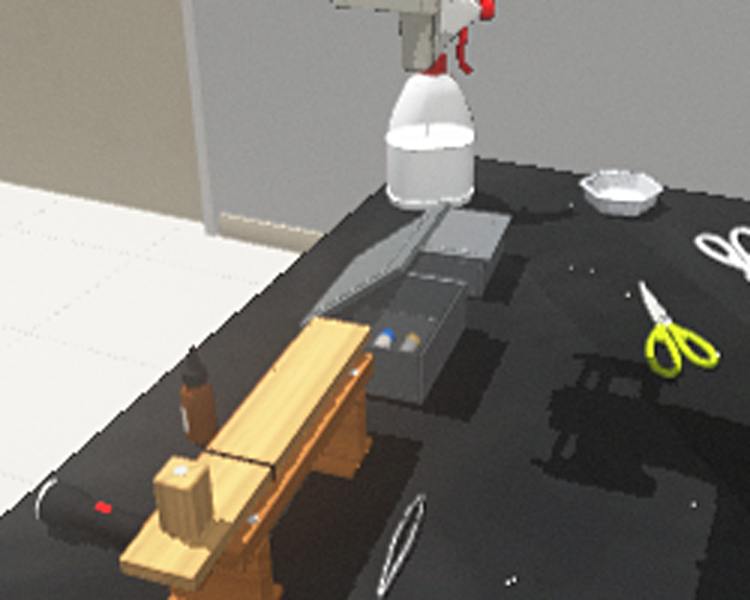

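The fingertips hang above the lid and the path down is clear. I'll descend to about z 0.13, then press down slowly.

```bash
python3 -m inch '[[[0,0,0.06,0,0,0,1],[0,0,0.06,0,0,0,1],[0,0,0.06,0,0,0,1],[0,0,0.06,0,0,0,1],[0,0,0.05,0,0,0,1],[0,0,0,0,0,0,1]]]'
python3 -m inch '[[[0,0,0.02,0,0,0,1],[0,0,0.02,0,0,0,1],[0,0,0.02,0,0,0,1],[0,0,0.02,0,0,0,1]]]'
python3 -m inch '[[[0,0,0.014,0,0,0,1],[0,0,0.014,0,0,0,1],[0,0,0.01,0,0,0,1],[0,0,0.01,0,0,0,1]]]'
```

```text
t: 3.4
eef_pos: [0.5559, -0.1536, 0.1287]
ee_rot: [-3.141, 0.006, 0.094]
force: [0.3, 0.3, 0.2]
width: 0.0002
t: 3.8
eef_pos: [0.5588, -0.1549, 0.0915]
ee_rot: [3.142, -0.001, 0.093]
force: [-1.1, 0.5, 0.1]
width: 0.0003
t: 4.2
eef_pos: [0.5585, -0.1551, 0.0671]
ee_rot: [3.142, 0.0, 0.093]
force: [-0.3, -0.4, 0.3]
width: 0.0004
```

```bash
python3 -m inch '[[[0,0,0.006,0,0,0,1],[0,0,0.006,0,0,0,1],[0,0,0.004,0,0,0,1],[0,0,0,0,0,0,1]]]'
python3 -m inch '[[[0,0,0.003,0,0,0,1],[0,0,0.002,0,0,0,1],[0,0,0,0,0,0,1]]]'
python3 -c "
from station import *;import cv2
cv2.imwrite('pics/s3.png',cv2.resize(grab_frame('scene')[80:280,130:380],None,fx=3,fy=3,interpolation=2)); s=get_state();print(s['t'],s['eef_pos'],s['force'])"
```

```text
t: 4.6
eef_pos: [0.5585, -0.1549, 0.0594]
ee_rot: [-3.142, -0.0, 0.093]
force: [-0.1, -0.7, -0.2]
width: 0.0003
t: 4.9
eef_pos: [0.5588, -0.155, 0.0586]
ee_rot: [3.141, -0.001, 0.094]
force: [-5.6, 1.4, 11.7]
width: 0.0005
4.95 [ 0.5588601  -0.1549927   0.05862051] [-4.9026099   1.54319444 11.90915583]
```

View pics/s3.png

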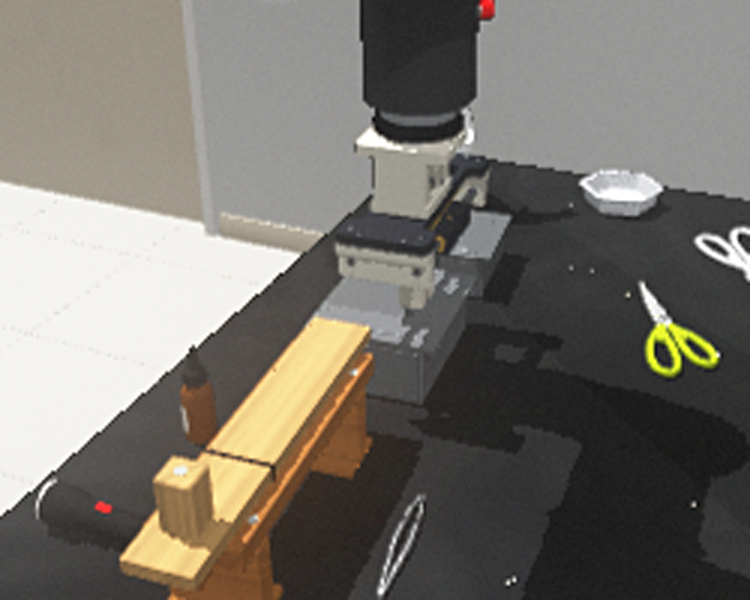

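The lid has reached its stop: z is 0.0586 under 12 N. I'll lift, move over the block while opening the gripper, and check the lid.

```bash
python3 -m inch '[[[0,0,-0.02,0,0,0,1],[0,0,-0.06,0,0,0,1],[0,0,-0.08,0,0,0,1],[0,0,-0.08,0,0,0,1],[0,0,-0.06,0,0,0,1]]]'
python3 -m inch '[[[0.005,-0.07,0,0,0,0,0],[0.005,-0.075,0,0,0,0,0],[0.006,-0.075,0,0,0,0,0],[0.006,-0.075,0,0,0,0,0],[0.006,-0.075,0,0,0,0,0],[0.006,-0.075,0,0,0,0,0],[0.005,-0.075,0,0,0,0,0],[0.005,-0.075,0,0,0,0,0],[0.005,-0.075,0,0,0,0,0],[0.005,-0.075,0,0,0,0,0],[0,0,0,0,0,0,0],[0,0,0,0,0,0,0],[0,0,0,0,0,0,0]]]'
python3 -c "
from station import *;import cv2
print(get_state()['eef_pos'])
cv2.imwrite('pics/s4.png',cv2.resize(grab_frame('scene')[80:280,130:380],None,fx=3,fy=3,interpolation=2))
cv2.imwrite('pics/t4.png',cv2.resize(grab_frame('top')[110:240,130:350],None,fx=3.5,fy=3.5,interpolation=2))
cv2.imwrite('pics/w4.png',grab_frame('wrist')); s=get_state();print(s['t'],s['eef_pos'],s['ee_rot'],s['force'],s['width'])"
```

```text
t: 5.45
eef_pos: [0.5592, -0.1551, 0.2104]
ee_rot: [3.141, -0.003, 0.093]
force: [0.1, 0.0, -0.1]
width: 0.0005
t: 6.75
eef_pos: [0.5506, 0.2179, 0.2072]
ee_rot: [-3.142, 0.0, 0.093]
force: [0.8, -0.3, -0.7]
width: 0.0873
[0.55060281 0.21788169 0.20723574]
6.9 [0.55081649 0.21743385 0.2073035 ] [-3.14147785e+00 -1.99273913e-04  9.19976022e-02] [0.36051679 0.70170634 0.4429155 ] 0.08714761691729482
```

View pics/s4.png

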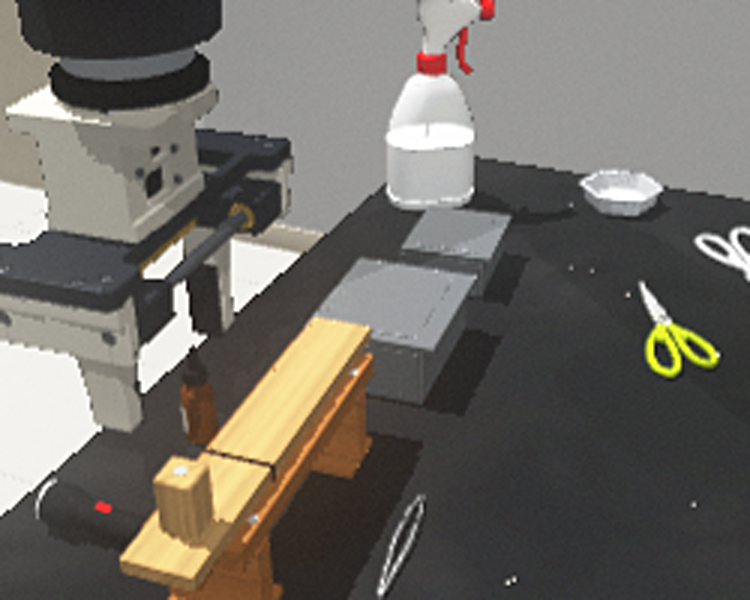

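View pics/t4.png

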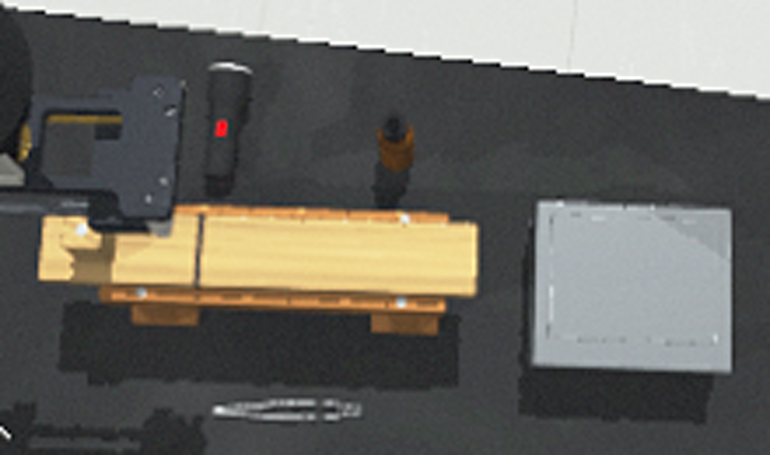

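View pics/w4.png

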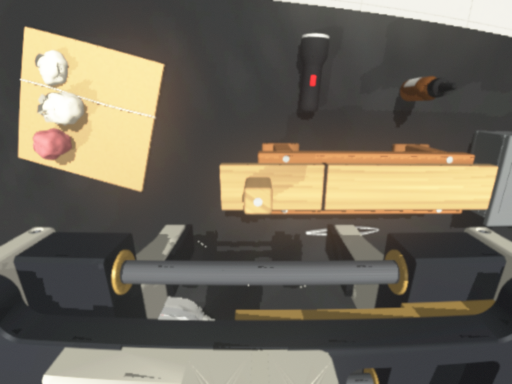

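The lid lies flat on its rim and nothing else has moved. I'll check the block with the wrist camera: its top screw is at (258,202) in the wrist picture.

```bash
python3 -c "
from h import *
i=camera_info('wrist')
print(onz(i,(258,202),.139), pix(i,(.5512,.2184,.139)))
a=onz(i,(324.5,164),.097);b=onz(i,(324.5,211),.097);print(a,b)
print(np.arctan2(*(onz(i,(497,166),.097)-onz(i,(221,164),.097))[[1,0]]))"
```

```text
[0.55040702 0.21773226 0.139     ] [257.34229016 201.11372984]
[0.58274374 0.15222193 0.097     ] [0.53137506 0.14365353 0.097     ]
-1.4816243120380423
```

```bash
python3 -m inch '[[[0,0,0.04,0,0,0,0],[0,0,0.05,0,0,0,0],[0,0,0.05,0,0,0,0],[0,0,0.04,0,0,0,0],[0,0,0.026,0,0,0,0],[0,0,0,0,0,0,0],[0,0,0,0,0,0,0]]]'
python3 -m inch '[[[0,0,0,0,0,0,1],[0,0,0,0,0,0,1],[0,0,0,0,0,0,1],[0,0,0,0,0,0,1],[0,0,0,0,0,0,1],[0,0,0,0,0,0,1],[0,0,0,0,0,0,1],[0,0,0,0,0,0,1]]]' 25
python3 -c "
from station import *;import cv2
cv2.imwrite('pics/s5.png',cv2.resize(grab_frame('scene')[130:330,100:350],None,fx=3,fy=3,interpolation=2))
cv2.imwrite('pics/t5.png',cv2.resize(grab_frame('top')[110:240,130:350],None,fx=3.5,fy=3.5,interpolation=2))
cv2.imwrite('pics/w5.png',grab_frame('wrist')); s=get_state();print(s['t'],s['eef_pos'],s['ee_rot'],s['force'],s['width'])"
```

```text
t: 7.6
eef_pos: [0.5512, 0.2183, 0.1047]
ee_rot: [3.142, -0.001, 0.093]
force: [-0.7, 0.1, 0.3]
width: 0.0875
t: 8.4
eef_pos: [0.5507, 0.2184, 0.104]
ee_rot: [3.142, 0.0, 0.093]
force: [0.1, 0.1, -0.3]
width: 0.0296
8.55 [0.55069516 0.21849381 0.1040292 ] [-3.14153691e+00  1.17416127e-05  9.32630361e-02] [ 0.11815313  0.31912982 -0.4645444 ] 0.025697257409513858
```

View pics/s5.png

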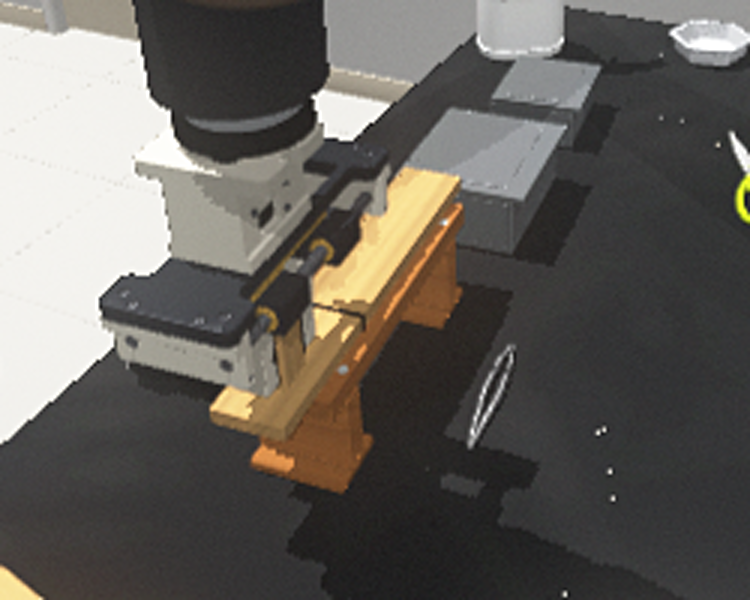

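View pics/w5.png

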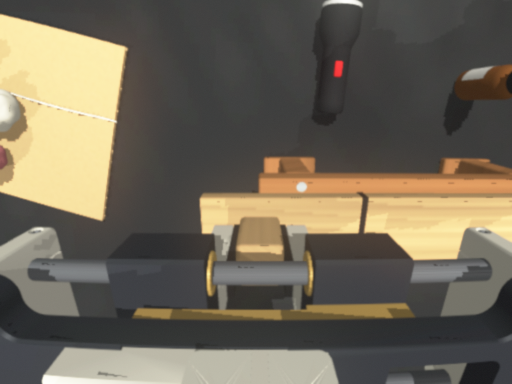

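The block is held square, with the opening at 25.7 mm. I'll slide most of the way along tool +y and then measure.

```bash
python3 -m inch '[[[0,0.01,0,0,0,0,1],[0,0.02,0,0,0,0,1],[0,0.02,0,0,0,0,1],[0,0.02,0,0,0,0,1],[0,0.02,0,0,0,0,1],[0,0.01,0,0,0,0,1]]]'
python3 -m inch '[[[0,0.01,0,0,0,0,1],[0,0.02,0,0,0,0,1],[0,0.02,0,0,0,0,1],[0,0.02,0,0,0,0,1],[0,0.02,0,0,0,0,1],[0,0.02,0,0,0,0,1],[0,0.02,0,0,0,0,1],[0,0.02,0,0,0,0,1],[0,0.02,0,0,0,0,1],[0,0.02,0,0,0,0,1],[0,0.01,0,0,0,0,1],[0,0,0,0,0,0,1],[0,0,0,0,0,0,1]]]'
python3 -c "
from station import *;import cv2
cv2.imwrite('pics/s6r.png',grab_frame('scene'));cv2.imwrite('pics/t6r.png',grab_frame('top'));cv2.imwrite('pics/w6.png',grab_frame('wrist'))
s=get_state();print(s['t'],s['eef_pos'],s['ee_rot'],s['force'],s['moment'],s['width'])
a=cv2.imread('pics/s6r.png');cv2.imwrite('pics/s6.png',cv2.resize(a[150:280,170:290],None,fx=5,fy=4.6,interpolation=2))
a=cv2.imread('pics/t6r.png');cv2.imwrite('pics/t6.png',cv2.resize(a[150:250,180:330],None,fx=5,fy=5,interpolation=2))"
```

```text
t: 9.15
eef_pos: [0.5553, 0.1672, 0.104]
ee_rot: [3.142, 0.0, 0.092]
force: [-0.7, 1.3, -1.3]
width: 0.0259
t: 10.45
eef_pos: [0.5645, 0.0686, 0.104]
ee_rot: [3.141, 0.0, 0.093]
force: [-0.0, -1.7, -0.7]
width: 0.0262
10.6 [0.56450507 0.06910526 0.10398717] [3.14127967e+00 4.08413439e-04 9.34971904e-02] [ 0.35418565 -2.17837777 -0.89308649] [-0.52666213 -0.01461953 -0.05199412] 0.025710902013215665
```

View pics/s6.png

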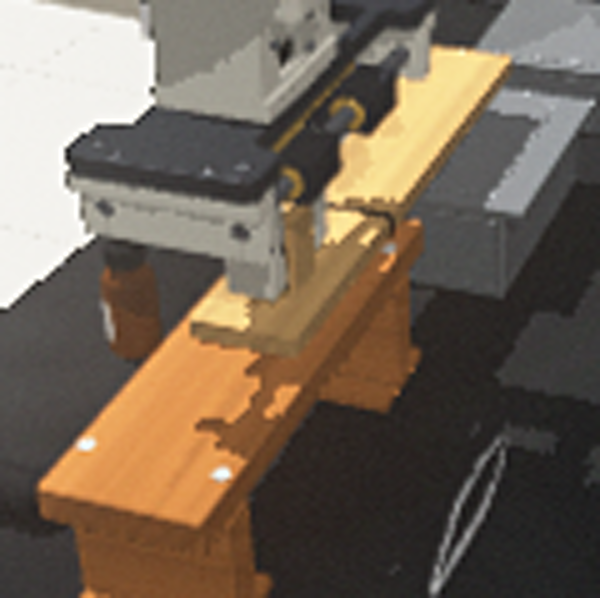

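View pics/t6.png

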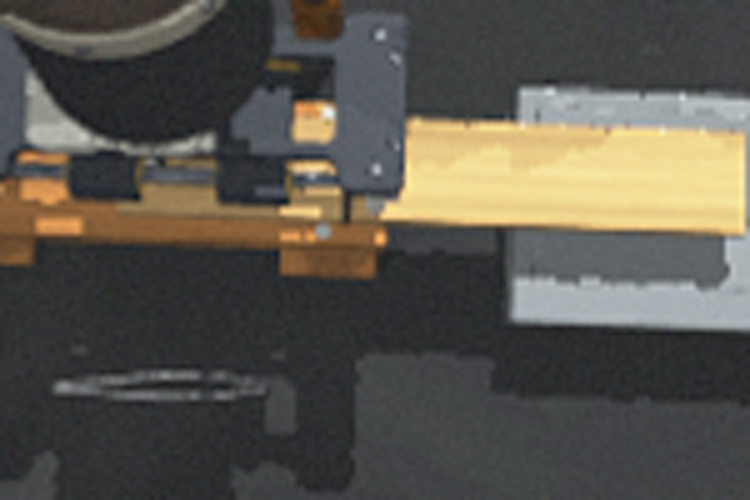

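View pics/w6.png

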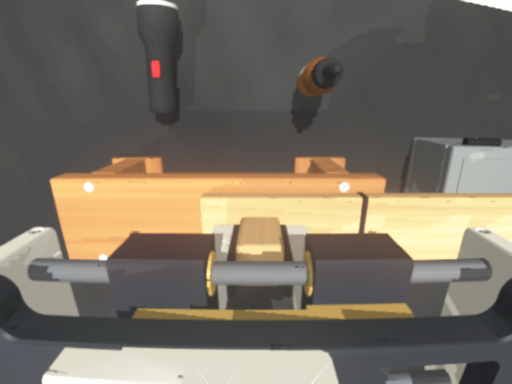

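```bash
python3 -c "
import cv2
a=cv2.imread('pics/w6.png');cv2.imwrite('pics/w6z.png',cv2.resize(a[150:220,320:420],None,fx=8,fy=8,interpolation=2))
a=cv2.imread('pics/t6r.png');cv2.imwrite('pics/t6z.png',cv2.resize(a[180:210,235:275],None,fx=18,fy=18,interpolation=2))"
```

```text
(no output)
```

View pics/w6z.png

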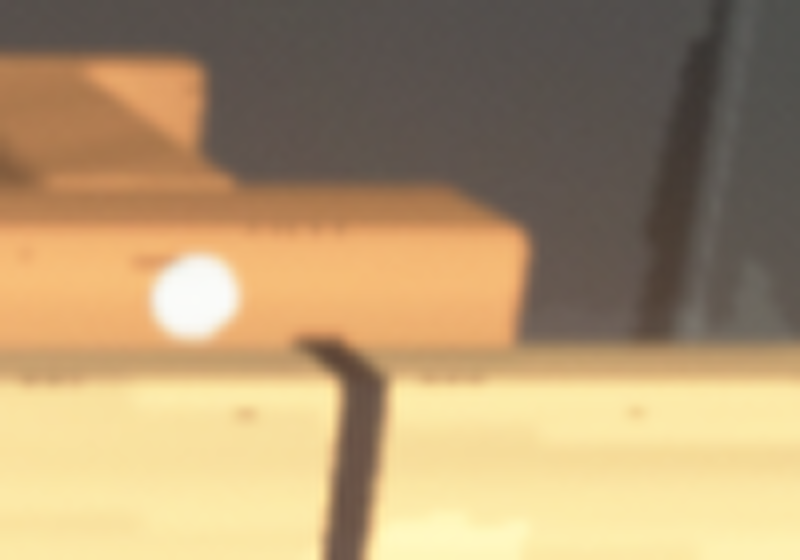

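View pics/t6z.png

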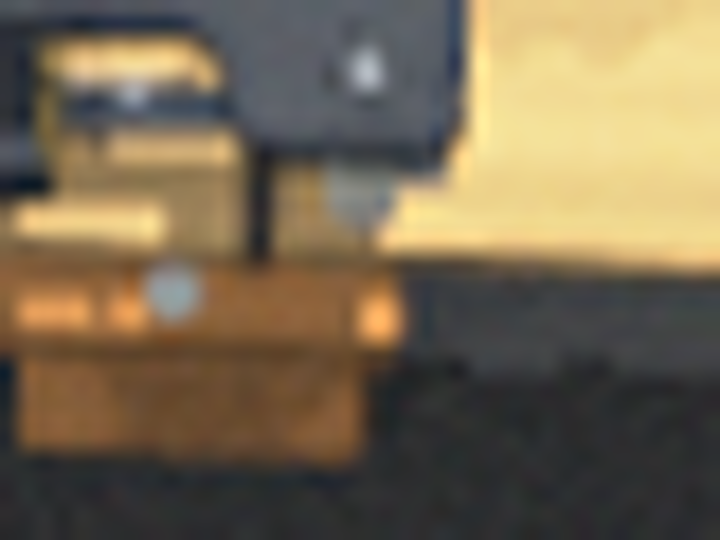

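```bash
python3 -c "
from h import *
w=camera_info('wrist');t=camera_info('top')
W=lambda u,v,z:onz(w,((u+.5)/8-.5+320,(v+.5)/8-.5+150),z)
T=lambda u,v,z:onz(t,((u+.5)/18-.5+235,(v+.5)/18-.5+180),z)
d=np.array([np.cos(-1.480),np.sin(-1.480),0])
for n,p in dict(we1=W(527,240,.085),we2=W(517,340,.085),wlb=W(320,341,.085),wl1=W(364,380,.097),wl2=W(346,550,.097),te=T(404,300,.085),te2=T(400,340,.085),tl=T(260,180,.097),tl2=T(259,250,.097)).items(): print(n,p.round(4),(p@d).round(4))
"
```

```text
we1 [ 0.6067 -0.0162  0.085 ] 0.0712
we2 [ 0.5977 -0.0175  0.085 ] 0.0716
wlb [5.959e-01 2.000e-04 8.500e-02] 0.0539
wl1 [0.5963 0.0009 0.097 ] 0.0532
wl2 [ 0.5812 -0.0008  0.097 ] 0.0535
te [ 0.5444 -0.0238  0.085 ] 0.0731
te2 [ 0.5389 -0.024   0.085 ] 0.0728
tl [ 0.5554 -0.0032  0.097 ] 0.0536
tl2 [ 0.546  -0.0043  0.097 ] 0.0538
```

```bash
python3 -m inch '[[[0,0.006,0,0,0,0,1],[0,0.01,0,0,0,0,1],[0,0.01,0,0,0,0,1],[0,0.006,0,0,0,0,1],[0,0,0,0,0,0,1],[0,0,0,0,0,0,1]]]'
python3 -c "
from station import *;import cv2
for n in ['scene','top','wrist']: cv2.imwrite('pics/%s7.png'%n,grab_frame(n))
s=get_state();print(s['t'],s['eef_pos'],s['ee_rot'],s['force'],s['moment'],s['width'])
a=cv2.imread('pics/wrist7.png');cv2.imwrite('pics/w7z.png',cv2.resize(a[150:220,320:420],None,fx=8,fy=8,interpolation=2))
a=cv2.imread('pics/top7.png');cv2.imwrite('pics/t7z.png',cv2.resize(a[180:210,235:275],None,fx=18,fy=18,interpolation=2))
a=cv2.imread('pics/scene7.png');cv2.imwrite('pics/s7z.png',cv2.resize(a[170:230,215:275],None,fx=10,fy=10,interpolation=2))"
```

```text
t: 11.2
eef_pos: [0.5661, 0.0527, 0.104]
ee_rot: [3.141, 0.0, 0.093]
force: [1.0, -1.3, -1.9]
width: 0.0262
11.35 [0.56606522 0.05295364 0.10402188] [3.14127549e+00 2.89717702e-04 9.32103440e-02] [ 0.863251   -1.84713297 -0.9025264 ] [-0.34240886 -0.05098346  0.0073406 ] 0.025949486802182155
```

View pics/w7z.png

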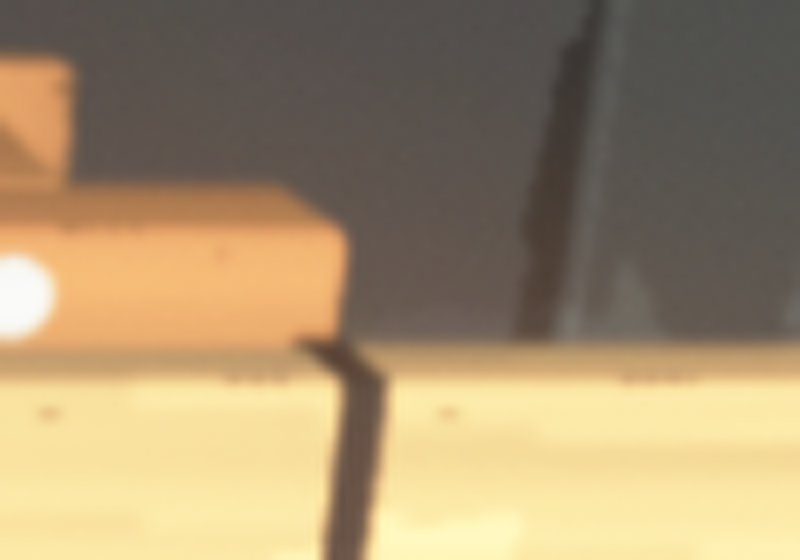

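View pics/t7z.png

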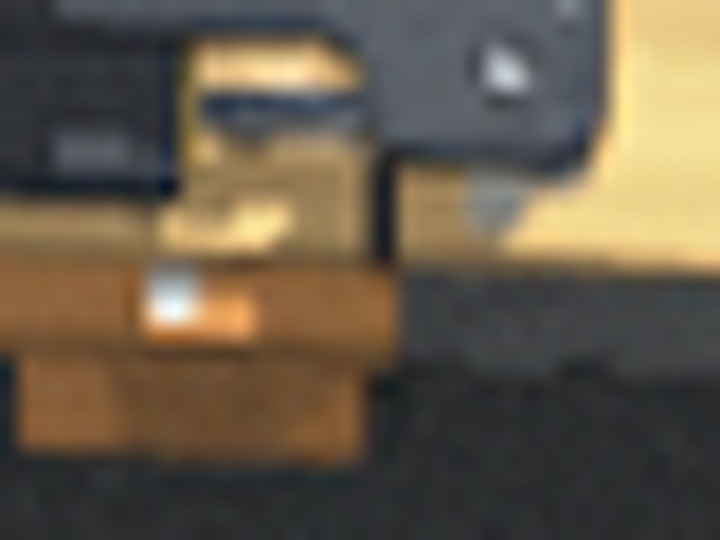

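View pics/s7z.png

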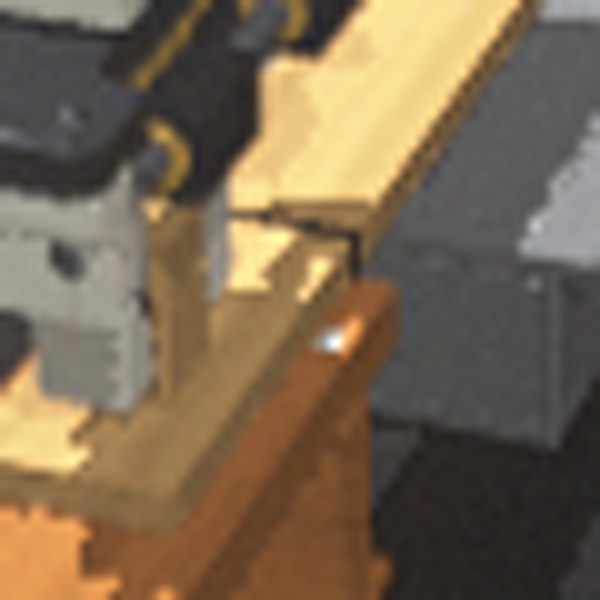

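```bash
python3 -c "
from h import *
w=camera_info('wrist');t=camera_info('top');s=camera_info('scene')
W=lambda u,v,z:onz(w,((u+.5)/8-.5+320,(v+.5)/8-.5+150),z)
T=lambda u,v,z:onz(t,((u+.5)/18-.5+235,(v+.5)/18-.5+180),z)
S=lambda u,v,z:onz(s,((u+.5)/10-.5+215,(v+.5)/10-.5+170),z)
d=np.array([np.cos(-1.480),np.sin(-1.480),0])
for n,p in dict(we1=W(347,250,.085),we2=W(340,335,.085),wlb=W(321,341,.085),wl1=W(364,380,.097),wl2=W(346,550,.097),te=T(400,300,.085),te2=T(398,340,.085),tl=T(384,180,.097),tl2=T(383,250,.097),se=S(396,288,.085),sl=S(356,236,.097),slb=S(356,278,.085)).items(): print(n,p.round(4),(p@d).round(4))
"
```

```text
we1 [ 0.6058 -0.0167  0.085 ] 0.0715
we2 [ 0.5981 -0.0177  0.085 ] 0.0718
wlb [ 0.5974 -0.0161  0.085 ] 0.0702
wl1 [ 0.5978 -0.0153  0.097 ] 0.0694
wl2 [ 0.5827 -0.017   0.097 ] 0.0698
te [ 0.5443 -0.0233  0.085 ] 0.0725
te2 [ 0.5389 -0.0237  0.085 ] 0.0725
tl [ 0.5575 -0.0194  0.097 ] 0.0699
tl2 [ 0.5481 -0.0205  0.097 ] 0.0701
se [ 0.5371 -0.0188  0.085 ] 0.0675
sl [ 0.5472 -0.0186  0.097 ] 0.0682
slb [ 0.5476 -0.019   0.085 ] 0.0685
```

```bash
python3 -m inch '[[[0,0.002,0,0,0,0,1],[0,0.0018,0,0,0,0,1],[0,0,0,0,0,0,1],[0,0,0,0,0,0,1],[0,0,0,0,0,0,1]]]'
python3 -c "
from station import *;import cv2
for n in ['scene','top','wrist']: cv2.imwrite('pics/%s8.png'%n,grab_frame(n))
s=get_state();print(s['t'],s['eef_pos'],s['ee_rot'],s['force'],s['moment'],s['width'])
a=cv2.imread('pics/wrist8.png');cv2.imwrite('pics/w8z.png',cv2.resize(a[170:205,335:385],None,fx=16,fy=16,interpolation=2))
a=cv2.imread('pics/top8.png');cv2.imwrite('pics/t8z.png',cv2.resize(a[180:210,235:275],None,fx=18,fy=18,interpolation=2))
a=cv2.imread('pics/scene8.png');cv2.imwrite('pics/s8z.png',cv2.resize(a[120:280,170:330],None,fx=3.7,fy=3.7,interpolation=2))"
```

```text
t: 11.85
eef_pos: [0.5664, 0.0514, 0.1041]
ee_rot: [-3.142, -0.0, 0.093]
force: [0.2, 1.5, -0.2]
width: 0.0261
12.0 [0.56638279 0.05133574 0.10406404] [-3.14154968e+00 -9.39345836e-05  9.33203591e-02] [-0.33338571  2.06219697 -0.79732159] [ 0.54825301 -0.07821782  0.00890201] 0.025970928864148125
```

View pics/w8z.png

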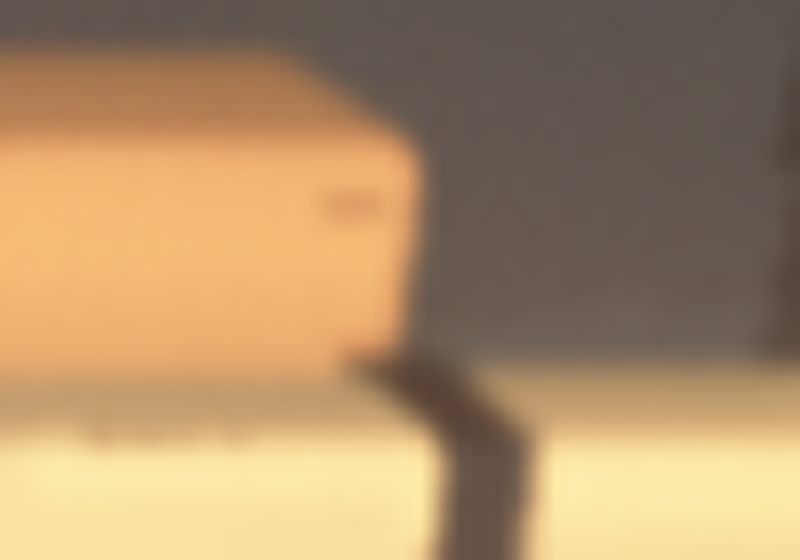

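View pics/t8z.png

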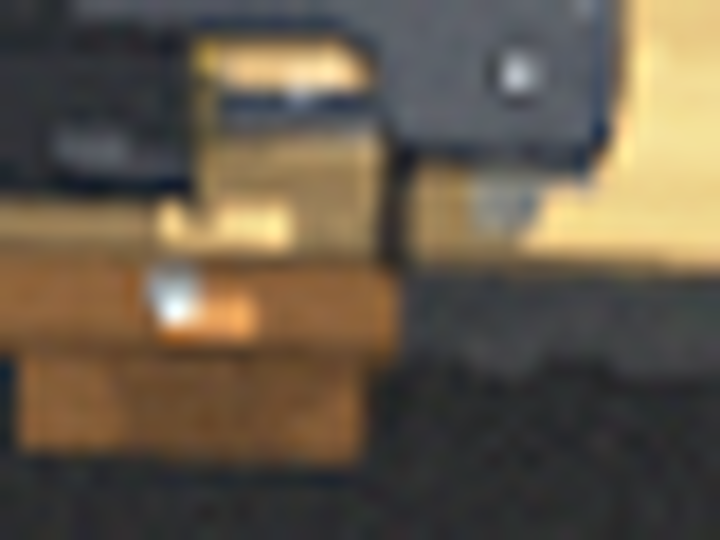

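View pics/s8z.png

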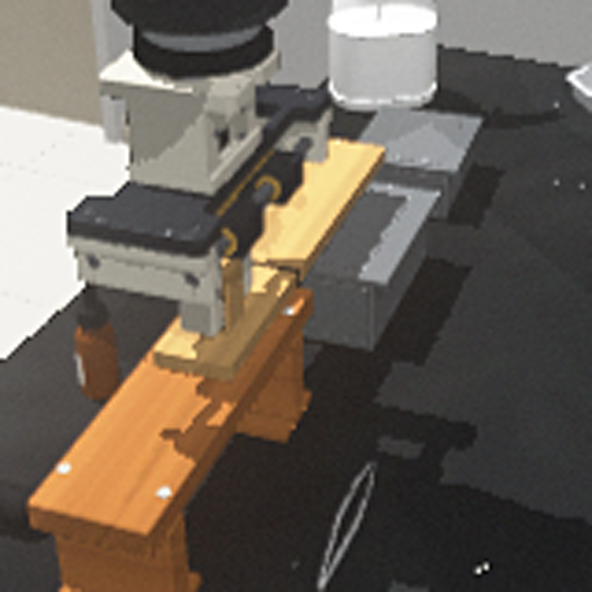

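Both the wrist and top views put the line about 0.6 mm short, so I'll make one small nudge.

```bash
python3 -m inch '[[[0,0.0012,0,0,0,0,1],[0,0,0,0,0,0,1],[0,0,0,0,0,0,1],[0,0,0,0,0,0,1],[0,0,0,0,0,0,1]]]'
python3 -c "
from station import *;import cv2
for n in ['scene','top','wrist']: cv2.imwrite('pics/%s9.png'%n,grab_frame(n))
s=get_state();print(s['t'],s['eef_pos'],s['ee_rot'],s['force'],s['width'])
a=cv2.imread('pics/wrist9.png');cv2.imwrite('pics/w9z.png',cv2.resize(a[170:205,335:385],None,fx=16,fy=16,interpolation=2))
a=cv2.imread('pics/top9.png');cv2.imwrite('pics/t9.png',cv2.resize(a[110:240,150:350],None,fx=4,fy=4,interpolation=2))"
```

```text
t: 12.5
eef_pos: [0.5664, 0.0506, 0.104]
ee_rot: [3.142, 0.0, 0.093]
force: [-0.5, 1.2, -1.6]
width: 0.0256
12.65 [0.56640316 0.05061438 0.10405442] [ 3.14153306e+00 -9.83949734e-06  9.32379758e-02] [ 0.53318635  0.77262666 -0.0463759 ] 0.025886184393877586
```

View pics/w9z.png

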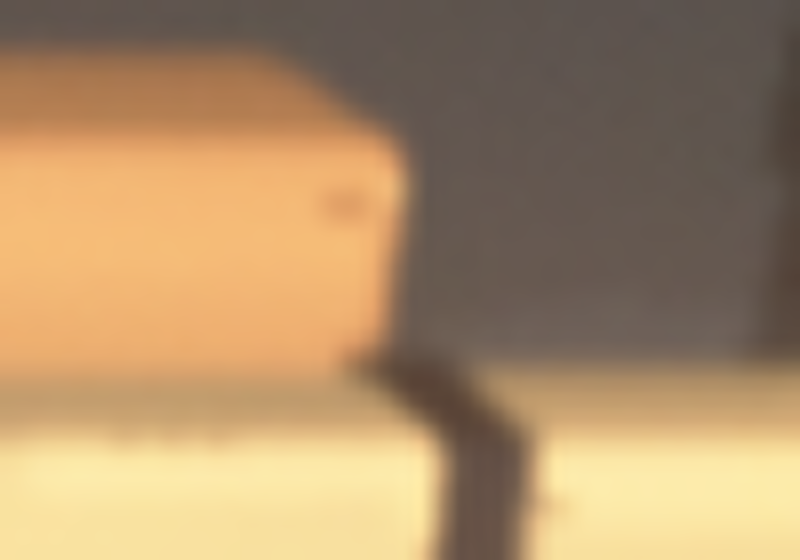

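View pics/t9.png

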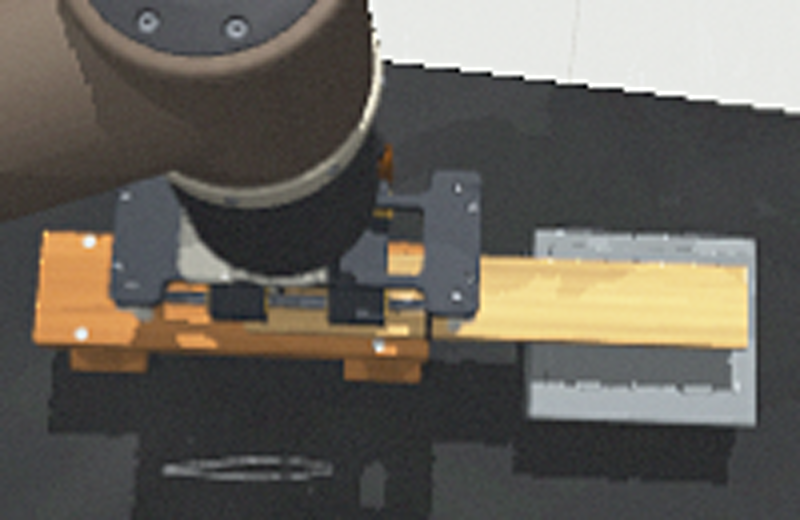

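The line's stroke (345–435 px at the board's lower edge) is now centred on the trestle edge (about 388 px) in the wrist crop. The lid is shut, the bystanders are in place and the board is level and held, so I'm handing in.

```bash
python3 -c "
from station import *
print(job_done()); s=get_state(); print(s['t'],s['eef_pos'],s['force'],s['width'])"
```

```text
the job is handed in; nothing more can be done
None
the job is handed in; nothing more can be done
```

I closed the lid of the larger case, then slid the board straight out about 168 mm without lifting it. I handed in at about 12.7 s with the gripper still holding the board level.

- **Lid:** I pressed it down with the shut fingertips until it stopped at z = 58.6 mm under 12 N. The pictures afterwards show it flat on the case.
- **Board position:** In the last wrist picture the dark line sits on the trestle's outer edge, to within about 0.5 mm by eye.
- **Disagreements:** Before the last two nudges (about 1.65 mm, then 0.75 mm), the wrist camera put the line about 1.6–2 mm short and the top camera about 2.5 mm short. The coarser scene view put it 0.8 mm past, and I gave that little weight. The first picture fit had predicted a slide of about 170 mm, which would leave about 2 mm to go. I trusted the wrist view because it compares the line and the edge directly at the same height.
- **Grip and level:** The tool stayed vertical to within 0.001 rad at a steady height, with the grip opening at 26 mm and wrist forces under 3 N.
- **Bystanders:** In the final views I could see the tweezers, and the bottle partly, with no sign of having moved. The arm hid the torch in the last picture; it was undisturbed when last seen, during the slide.

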